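# Cover the baking dish with the flat lid from the riser

### The arm

A 7-joint arm with a two-finger parallel gripper is mounted at the origin on a cart in front of the work surface, level with it; the furniture and walls round the work are solid. World frame = base frame: x ahead of the robot, y to its left, z up, the work surface at z = 0. Lengths are in m, angles in rad, forces in N, time in s.
With the tool pointing down it reaches from about 0.4 to 0.85 m from the base axis. Payload 10.4 kg.
Tool frame: the origin (TCP) lies midway between the tips of the shut fingers; the grasp point (between the pads) lies 19 mm behind it; z points along the fingers, y is the direction in which the jaws open and shut (so a half turn about z gives the same grasp; the last joint's range is limited). The gripper opens to 87 mm and grips with 3 to 60 N. Pads are 19 mm wide; open, the fingers measure 117 mm over their backs; the gripper's body (75 mm by 190 mm) begins 51 mm behind the grasp point.
Start: joints at [-1.137, 0.332, -0.065, 1.46, 0.022, 1.35, -0.088], TCP at [0.276, 0.561, 0.223] pointing down, gripper open.
Joint ranges: [-2.6, 2.6], [-0.5, 2.12], [-1.47, 1.34], [0.16, 2.42], [-1.27, 4.41], [0.06, 2.06], [-2.6, 2.6]. Speed limits (rad/s): [2.22, 2.22, 2.79, 2.79, 3.14, 3.14, 3.14].

### API

Orientations are given as a unit quaternion [x, y, z, w].
In Python, from bench import r gives the robot as it stands.
- The arm moves only by the tool step_arm, never from a script. Its argument "increments" is a list of rows, each a list of 2 entries, a list of its own where there are three numbers: the shift along the tool's x, y, z in m, then the turn, a rotation vector about the tool's x, y, z in rad. A call has 1 to 5 rows; each row is the pose to reach, as a shift and turn from the pose measured when the call began, along the tool's axes at that moment; what a row does not reach only later rows make up. A row lasts 1/10 s, in which the tool goes at most 50 mm and 8.59 degrees, less where a joint would pass 70% of its speed; a pose out of reach is approached as far as the arm can. A call with a gripper value outside its range is refused whole. "hand" is the closure, from -1 (fully open) to 1 (shut), so that 0 is half open, set as the call begins (left out, the last holds). The fingers move at their own pace and stop on an object; "grip_force" is the grip in N (left out, the last holds). Time passes only in rows, so rows that repeat a pose let the fingers close. It gives the time, the measured TCP pose, the force and the opening at its end, in the units of the state.
- r.read_state(): the state, without advancing time (a new reading comes with each control period).
- r.camera(name): name is "scene" or "top" or "wrist"; returns a dict with "pixels" (480x640x3 uint8, blue, green, red), "camera_matrix" (3x3 intrinsics, pixels), "extrinsics" (4x4, takes a point from camera to world coordinates). Camera axes: x right, y up, looking along -z (the intrinsics and any distortion apply to the point x, -y, -z); pixel columns grow to the right and rows downward; lengths in m; the calibration is good to about 2 mm. A picture is of the moment at which its call begins. There is no depth.
- r.close_job(): hands the job in, once; it reports no verdict.
The state is a dict: "time": time; "joint_positions": joint angles; "joint_vel": joint speeds; "joint_torque": joint torques, N m; "ee_pos": TCP position; "eef_rot": TCP orientation; "ft_force": force on the tool from outside, world axes, zero at the start; "torque": the same for the moment, N m; "width": finger opening in m.
Only numpy, scipy, OpenCV 4.12 (cv2) and the standard library are available. Lean on these libraries where they do the work, as an engineer would, in place of code of your own. Each camera call takes 0.05 s, during which the arm holds its last target.

### The job

Cover the white baking dish with the blue lid that lies on the wooden riser. Slide the lid along the riser until its right-hand turned-up grip and a little of the flat sheet stick out past the riser's right end, then pinch that grip, lift the lid off and set it down (do not let it fall) flat, square and centred on the dish, so that its overhang is even all round, and let go. Leave the dish standing where it is, give or take a few centimetres, and do not disturb the other things.

Things in the scene. Friction and masses are not known exactly. Their poses are not given: they have to be found in the camera images.
- lid: Blue metal lid, 0.18 kg, loose on the riser. Flat sheet 124 (x) by 170 mm (y), 5 thick; at each y end a grip strip 100 wide, 22 long, 4 thick, springing from y = +-84 mm, is turned up and outward at 45 degrees: 200 mm over all, 20 high. Origin: centre of the flat underside, z up. Both ends are alike. On the board there is little room for a finger under a strip.
- lid_grip_right (a point): Middle of the lid's right-hand (its -y) grip strip: in the lid's frame (0, -92, 11) mm. To pinch the strip squarely the fingers point inward (lid +y) and down, 45 degrees from vertical, one above and one below the strip.
- lid_grip_left (a point): Middle of the lid's left-hand (+y) grip strip: in the lid's frame (0, +92, 11) mm.
- riser: Light wooden shelf riser, fixed: a board 170 mm (x) by 300 mm (y), 18 mm thick, its top 100 mm above the worktop, on a panel near each y end (outer faces 17 mm inside the ends). Origin: centre of its footprint on the worktop, z up. Open smooth top. A wall cabinet hangs beyond it: underside 0.43 m above the worktop, front running from (0.56, 0.12) to (0.70, -0.46) m; keep the wrist clear.
- riser_end (a point): Middle of the top edge of the riser's right-hand end (-y), nearest the dish: in the riser's frame (0, -150, 100) mm; same axes as the riser.
- dish: White open rectangular baking dish, 108 mm (its x) by 132 mm (its y), 70 mm high, walls and floor 6 mm, 0.7 kg, loose on the worktop; one corn piece lies inside, below the rim. Origin: centre of the underside, z up. The lid lies with its long side along the dish's long side.
- dish_top (a point): Centre of the dish's mouth at rim height, 70 mm above its underside; the lid's origin belongs here.
- garlic: Bystander: garlic bulb, 53 mm, on the worktop. Origin under its centre.
- lemon: Bystander: lemon, 78 x 55 x 56 mm, on the worktop. Origin under its centre.
- mug: Bystander: orange mug, 78 x 108 x 101 mm. Origin under its centre.
- tumbler: Bystander: clear glass tumbler, 77 mm across, 89 mm high. Origin under its centre.
- prep_bowl: Bystander: small patterned bowl, 115 mm across, 54 mm high, standing under the riser's board. Origin under its centre.
- artichoke: Bystander: artichoke, 131 x 142 x 108 mm. Origin under its centre.

How it is judged:
On the way, in this order (a step that is already met when the one before it is completed fails the run):
1. the lid, still flat on the riser, has its whole right-hand grip and at least 5 mm of the flat sheet out past the riser's right end (y of lid in the frame of riser_end between 0 and 0.08 m and z of lid in the frame of riser_end below 0.006 m and angle between lid's own z axis and vertical below 0.06 rad), for 0.2 s.
2. the lid is lifted off the riser in the fingers (height (world z) of lid above 0.12 m and contact force between the fingers and lid above 0.5 N and contact force between lid and riser below 0.1 N), for 0.2 s.
At the end, for the whole second after the job is handed in: The lid lies at rest, flat (within 0.05 rad) on the rim of the upright dish, its centre within 10 mm of the dish's centre and its long side within 0.12 rad of the dish's, the dish within 40 mm of where it stood (horizontal distance between lid and dish_top below 0.01 m and z of lid in the frame of dish_top between -0.004 and 0.005 m and angle between the y axis of lid and the y axis of dish, either way round below 0.12 rad and angle between each of lid, dish's own z axis and vertical below 0.05 rad and distance of dish from where it was at the start of the episode below 0.04 m and linear speed of each of lid, dish below 0.02 m/s); the robot touches nothing.
It fails at once if the lid is dropped: it falls off, or falls faster than 0.5 m/s out of the fingers (height (world z) of lid below 0.045 m or (linear speed of lid above 0.5 m/s and contact force between the fingers and lid below 0.1 N)).
It fails at once if a bystander is moved by more than 40 mm (distance of any of garlic, lemon, mug, tumbler, prep_bowl, artichoke from where it was at the start of the episode above 0.04 m).
It also fails if it takes over 56 s, if anything falls off the work surface, if the arm or the gripper's body presses on something with over 40 N, if the wrist force passes 120 N, or if a joint passes its speed limit or range.

## Working session

There is one attempt and no reset: what is moved stays moved. The work goes in short steps, Python scripts to look and compute and a tool call to move; the robot and the scene stay as the last step left them, time stands still between calls to the robot, and variables do not carry over. Pictures are saved under pics/ and viewed, and the job is handed in when it is done.

Besides the shell and the picture viewer there is one more tool, called after "Call:" as a command line: name --argument value ..., lists and objects as JSON in quotes. step_arm: Moves the arm, as the interface text tells. Its arguments: {"type":"object","properties":{"increments":{"type":"array"},"hand":{"type":"number"},"grip_force":{"type":"number"}},"required":["increments"]}

```bash
ls; mkdir -p pics; python3 - <<'E'
from bench import r
import cv2
s=r.read_state(); print(s)
for n in("scene","top","wrist"):
    c=r.camera(n); cv2.imwrite(f"pics/{n}0.png",c["pixels"]); print(n,c["camera_matrix"],c["extrinsics"],c.keys())
E
```

```text
pics
{'time': 0.0, 'joint_positions': array([-1.13659115,  0.33283385, -0.06465916,  1.46096344,  0.02159833,
        1.34990787, -0.08847855]), 'joint_vel': array([ 9.61976876e-04,  8.71462627e-04,  9.97872754e-05,  1.85932911e-03,
        8.91082106e-04, -3.88967311e-04,  6.46443018e-05]), 'joint_torque': array([-9.28209556e-04, -6.23247242e+01,  2.39079277e-02, -3.89901066e+01,
       -6.13669446e-02,  3.96533555e-02,  1.74335564e-04]), 'ee_pos': array([0.27552862, 0.56054452, 0.22176703]), 'eef_rot': array([ 2.26419917e-01,  9.74029527e-01, -6.98238562e-04, -1.21421906e-04]), 'ft_force': array([-0.18073921,  0.0340221 , -0.1725616 ]), 'torque': array([-0.00542932, -0.00939628, -0.01015267]), 'width': 0.08697127122710312}
scene [[453.96170656   0.         312.71495387]
 [  0.         453.96170656 245.80326029]
 [  0.           0.           1.        ]] [[ 6.81975439e-01  3.81013722e-01 -6.24290032e-01 -1.48984986e-01]
 [-7.31374807e-01  3.56010360e-01 -5.81676470e-01 -7.56968131e-01]
 [ 6.27001856e-04  8.53279068e-01  5.21454159e-01  7.17888111e-01]
 [ 0.00000000e+00  0.00000000e+
[... 169 characters left out ...]
5236265]
 [  0.           0.           1.        ]] [[ 0.01116757  0.99764719 -0.06764142  0.49180482]
 [-0.99819729  0.00713329 -0.05959268 -0.14568833]
 [-0.05896997  0.06818499  0.99592839  1.16482132]
 [ 0.          0.          0.          1.        ]] dict_keys(['pixels', 'camera_matrix', 'extrinsics'])
wrist [[428.83822      0.         324.77043457]
 [  0.         428.83822    242.71959499]
 [  0.           0.           1.        ]] [[ 0.4412425  -0.86667157 -0.23277767  0.21142489]
 [ 0.8973871   0.42579085  0.11575208  0.59170685]
 [-0.00120444 -0.25996641  0.96561691  0.38352225]
 [ 0.          0.          0.          1.        ]] dict_keys(['pixels', 'camera_matrix', 'extrinsics'])
```

View pics/scene0.png

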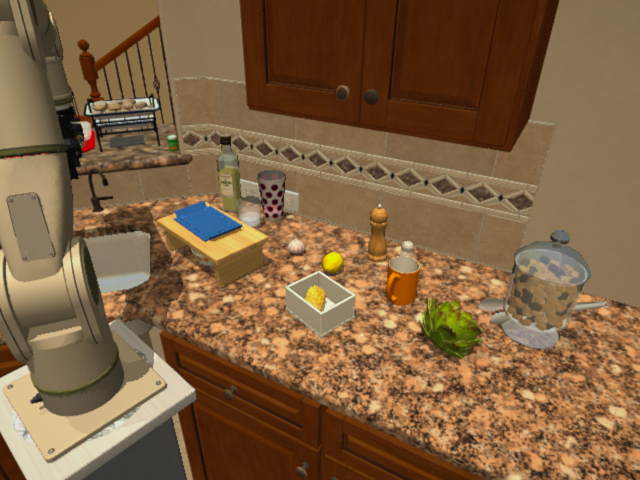

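View pics/top0.png

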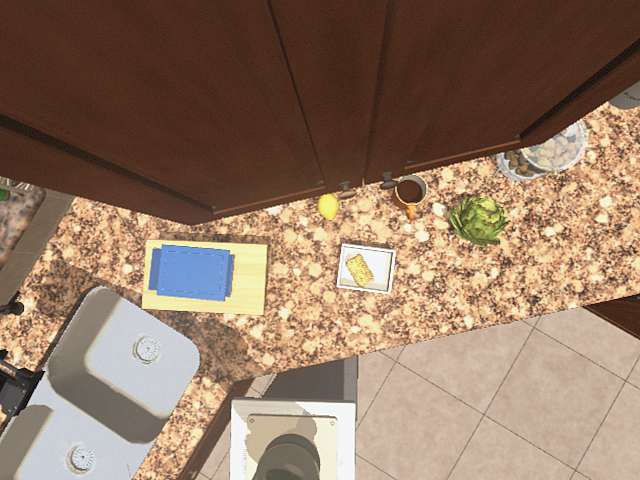

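View pics/wrist0.png

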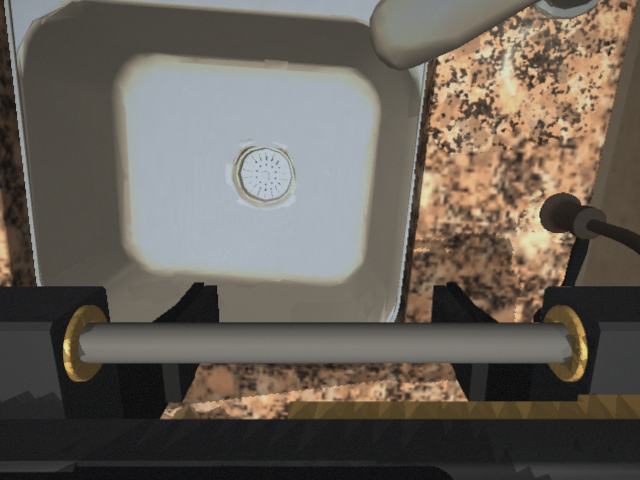

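The top view shows the riser at about (205,277), the lid on it at about (192,272), the dish at (366,269) and the lemon at (328,207). I'll enlarge these areas to measure the corners.

```bash
python3 - <<'E'
import cv2
t=cv2.imread("pics/top0.png"); s=cv2.imread("pics/scene0.png")
a=cv2.resize(t[225:325,135:275],None,fx=5.6,fy=5.6,interpolation=cv2.INTER_CUBIC); cv2.imwrite("pics/ct1.png",a)
a=cv2.resize(t[235:305,325:405],None,fx=8,fy=8,interpolation=cv2.INTER_CUBIC); cv2.imwrite("pics/ct2.png",a)
a=cv2.resize(s[190:290,150:280],None,fx=6,fy=6,interpolation=cv2.INTER_CUBIC); cv2.imwrite("pics/cs1.png",a)
a=cv2.resize(s[260:340,275:365],None,fx=7,fy=7,interpolation=cv2.INTER_CUBIC); cv2.imwrite("pics/cs2.png",a)
E
```

```text
(no output)
```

View pics/ct1.png

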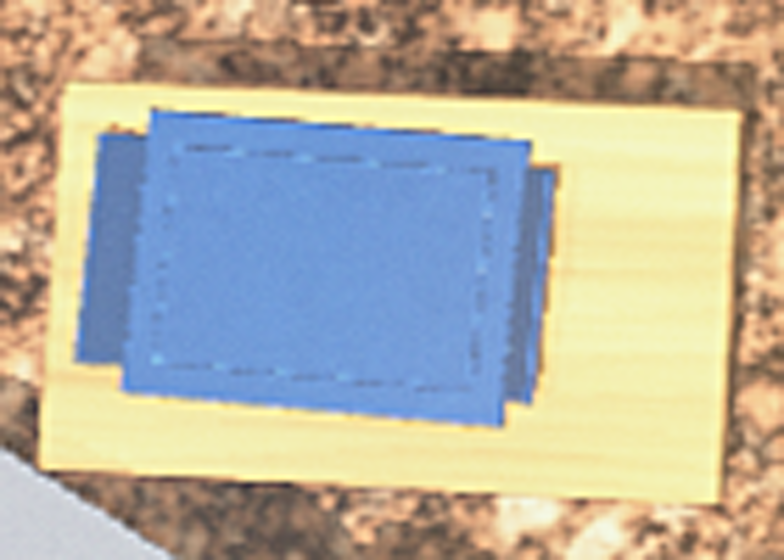

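View pics/ct2.png

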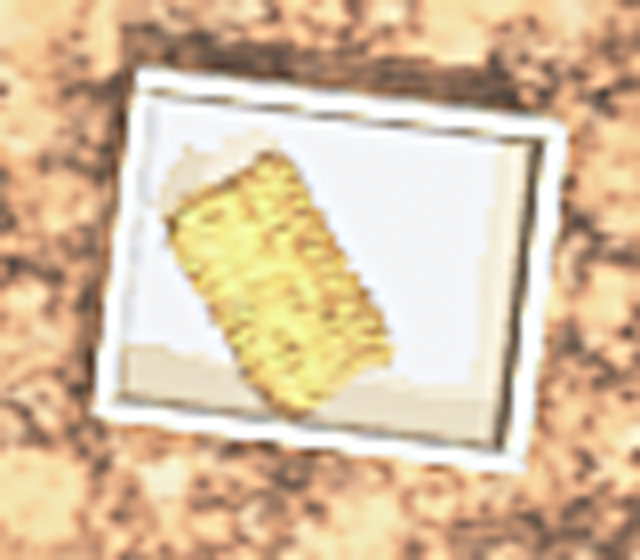

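View pics/cs1.png

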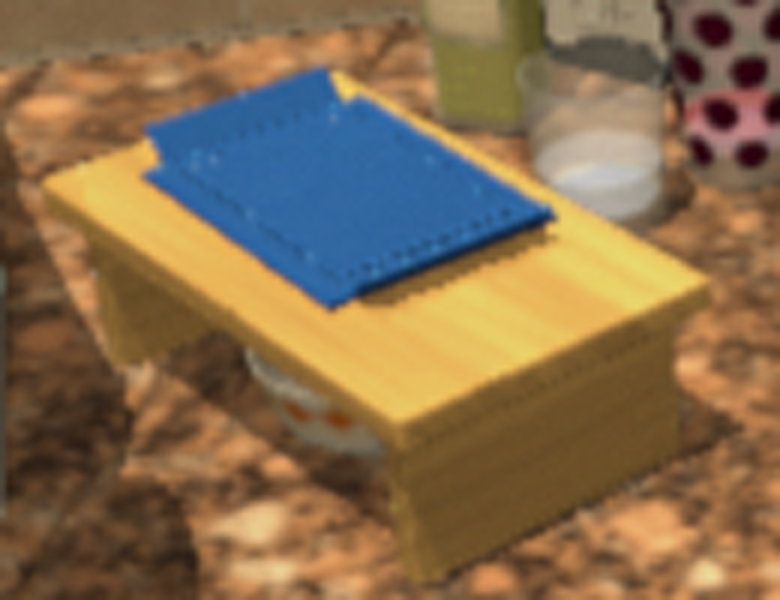

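View pics/cs2.png

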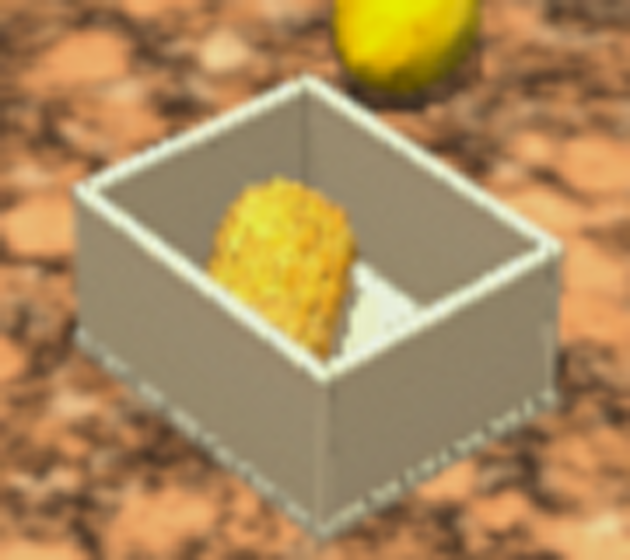

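Corners in the enlarged views:

| Object | Top view, zoomed | Scene view, zoomed |
|---|---|---|
| Riser top | (66,84), (741,110), (720,502), (40,468) | (404,425), (709,284) |
| Lid sheet | (151,109), (532,142), (502,427), (122,391) | not used |
| Dish rim | (137,70), (566,122), (524,468), (97,412) | (308,78), (558,245), (325,378), (80,188) |

I'll fit each known rectangle to these.

```bash
cat > h.py <<'E'
import numpy as np, cv2
from scipy.spatial.transform import Rotation as R
from scipy.optimize import least_squares
K={"top":(np.array([[446.20925412,0,323.95962989],[0,446.20925412,237.25236265],[0,0,1]]),
np.array([[0.01116757,0.99764719,-0.06764142,0.49180482],[-0.99819729,0.00713329,-0.05959268,-0.14568833],[-0.05896997,0.06818499,0.99592839,1.16482132]])),
"scene":(np.array([[453.96170656,0,312.71495387],[0,453.96170656,245.80326029],[0,0,1]]),
np.array([[6.81975439e-01,3.81013722e-01,-6.24290032e-01,-1.48984986e-01],[-7.31374807e-01,3.56010360e-01,-5.81676470e-01,-7.56968131e-01],[6.27001856e-04,8.53279068e-01,5.21454159e-01,7.17888111e-01]]))}
def proj(P,K_,E):
    c=(np.atleast_2d(P)-E[:3,3])@E[:3,:3]; c=c*[1,-1,-1]; q=c@K_.T; return q[:,:2]/q[:,2:]
def ray(uv,z,K_,E):
    d=np.c_[np.atleast_2d(uv),np.ones(len(np.atleast_2d(uv)))]@np.linalg.inv(K_).T*[1,-1,-1]@E[:3,:3].T
    return E[:3,3]+d*((z-E[2,3])/d[:,2])[:,None]
def uz(p,f,off): return (np.array(p,float)+.5)/f-.5+np.array(off)
# corner order in top view: UL,UR,LR,LL = (+x,+y),(+x,-y),(-x,-y),(-x,+y)
S=np.array([[1,1],[1,-1],[-1,-1],[-1,1]])/2.
def rectpts(p,dim,z):
    c,s=np.cos(p[2]),np.sin(p[2]); q=S*dim@np.array([[c,s],[-s,c]])+p[:2]; return np.c_[q,np.full(4,z)]
def fit(obs,dim,z):
    # obs list of (cam (K,E), idx, uv)
    f=lambda p:np.concatenate([(proj(rectpts(p,dim,z)[i],*c)-uv).ravel() for c,i,uv in obs])
    r=least_squares(f,[.5,0,0]); return r.x,np.round(f(r.x).reshape(-1,2),2)
E
python3 - <<'E'
from h import *
T,Sc=K["top"],K["scene"]
A=[0,1,2,3]
ris=uz([(66,84),(741,110),(720,502),(40,468)],5.6,(135,225))
lid=uz([(151,109),(532,142),(502,427),(122,391)],5.6,(135,225))
dish=uz([(137,70),(566,122),(524,468),(97,412)],8,(325,235))
dS=uz([(308,78),(558,245),(325,378),(80,188)],7,(275,260))
rS=uz([(404,425),(709,284)],6,(150,190)) # LR, UR
for n,o in [("riser top",([(T,A,ris)],(.17,.3),.1)),("riser both",([(T,A,ris),(Sc,[2,1],rS)],(.17,.3),.1)),("lid",([(T,A,lid)],(.124,.17),.105)),
 ("dish t",([(T,A,dish)],(.108,.132),.07)),("dish s",([(Sc,A,dS)],(.108,.132),.07)),("dish both",([(T,A,dish),(Sc,A,dS)],(.108,.132),.07))]:
    x,res=fit(*o); print(n,np.round(x,4),res.tolist())
print(ray([(328,207)],.03,*T), ray(uz([(0,0)],1,(0,0)),0,*T))
# bystander rough positions: scene pixels on table
for n,u in [("lemon",(332,263)),("garlic",(296,247)),("tumbler",(250,218))]: print(n,ray([u],.03,*Sc))
E
```

```text
riser top [ 0.4672  0.2077 -0.0312] [[-0.23, -0.66], [0.23, -0.51], [0.37, 0.56], [-0.39, 0.58]]
riser both [ 0.4669  0.2075 -0.0316] [[-0.15, -0.57], [0.31, -0.36], [0.42, 0.71], [-0.33, 0.67], [-0.65, -0.19], [0.85, -1.1]]
lid [ 0.477   0.234  -0.0759] [[-0.16, -0.36], [0.29, -0.35], [0.46, 0.37], [-0.61, 0.32]]
dish t [ 0.4918 -0.1833 -0.1142] [[-0.02, -0.57], [0.17, -0.48], [0.28, 0.51], [-0.44, 0.52]]
dish s [ 0.4904 -0.1839 -0.1212] [[0.24, -0.78], [1.51, -0.02], [-0.26, 0.35], [-1.48, -0.02]]
dish both [ 0.4913 -0.1834 -0.1173] [[0.09, -0.44], [0.26, -0.19], [0.23, 0.79], [-0.46, 0.64], [0.2, -1.02], [1.6, -0.39], [0.0, 0.04], [-1.38, -0.19]]
[[ 0.64670282 -0.08729307  0.03      ]] [[1.24135388 0.85555379 0.        ]]
lemon [[ 0.64458879 -0.08973928  0.03      ]]
garlic [[0.63668737 0.0411717  0.03      ]]
tumbler [[0.66222289 0.27574176 0.03      ]]
```

The fits agree between cameras:
- **Riser:** (0.467, 0.2075), yaw -0.03
- **Lid:** (0.477, 0.234), yaw -0.076
- **Dish:** (0.491, -0.183), yaw -0.117

Plan: push the left strip with the two fingers 50 mm apart, with the jaw axis along the lid's x. That keeps the lid square as it slides.

```bash
cat >> h.py <<'E'
def M(p,y,z):
    y=np.array(y,float);z=np.array(z,float);z/=np.linalg.norm(z);y-=z*(y@z);y/=np.linalg.norm(y)
    return np.array(p,float),np.c_[np.cross(y,z),y,z]
def go(r,p,Rt):
    s=r.read_state(); R0=R.from_quat(s["eef_rot"]).as_matrix()
    sh=R0.T@(p-s["ee_pos"]); rv=R.from_matrix(R0.T@Rt).as_rotvec()
    print("t",round(s["time"],2),"pos",np.round(s["ee_pos"],4),"q",np.round(s["joint_positions"],2),"F",np.round(s["ft_force"],1),"w",round(s["width"],4))
    print("shift",np.round(sh,4).tolist(),"rv",np.round(rv,4).tolist())
E
python3 - <<'E'
from h import *
from bench import r
go(r,*M((.4862,.357,.22),(.9971,-.0759,0),(0,0,-1)))
E
```

```text
t 0.15 pos [0.2755 0.5607 0.2219] q [-1.14  0.33 -0.06  1.46  0.02  1.35 -0.09] F [ 0.6 -0.2 -1.1] w 0.0873
shift [-0.2789, -0.0899, 0.002] rv [-0.0009, 0.0007, 1.19]
```

Call:
step_arm --increments '[[[-0.04,-0.013,0],[0,0,0.14]],[[-0.08,-0.026,0],[0,0,0.29]],[[-0.12,-0.039,0],[0,0,0.43]],[[-0.16,-0.052,0],[0,0,0.58]],[[-0.2,-0.065,0],[0,0,0.72]]]' --hand -0.15

```text
time: 0.65
ee_pos: [0.4273, 0.4127, 0.2219]
eef_rot: [0.558, 0.83, -0.001, 0.0]
ft_force: [-0.1, 0.4, -0.0]
width: 0.0552
```

```bash
python3 - <<'E'
from h import *
from bench import r
go(r,*M((.4862,.357,.22),(.9971,-.0759,0),(0,0,-1)))
E
```

```text
t 0.65 pos [0.4273 0.4127 0.2219] q [-0.95  0.26  0.13  1.56 -0.04  1.33 -0.43] F [-0.1  0.4 -0. ] w 0.0552
shift [-0.0738, 0.0335, 0.0019] rv [-0.0008, 0.001, 0.464]
```

Call:
step_arm --increments '[[[-0.025,0.011,0],[0,0,0.14]],[[-0.05,0.022,0],[0,0,0.28]],[[-0.074,0.0335,0.002],[0,0,0.42]],[[-0.074,0.0335,0.002],[0,0,0.464]],[[-0.074,0.0335,0.002],[0,0,0.464]]]'

```text
time: 1.15
ee_pos: [0.4867, 0.3561, 0.2196]
eef_rot: [0.734, 0.679, -0.001, 0.0]
ft_force: [-0.2, 0.3, 0.6]
width: 0.0502
```

```bash
python3 - <<'E'
from h import *
from bench import r
go(r,*M((.4862,.357,.109),(.9971,-.0759,0),(0,0,-1)))
for n in("scene","wrist"): cv2.imwrite(f"pics/{n}1.png",r.camera(n)["pixels"])
E
```

```text
t 1.15 pos [0.4867 0.3561 0.2196] q [-0.9   0.29  0.24  1.54 -0.07  1.33 -0.73] F [-0.2  0.3  0.6] w 0.0502
shift [0.001, -0.0004, 0.1106] rv [-0.0009, 0.0017, -0.0021]
```

View pics/scene1.png

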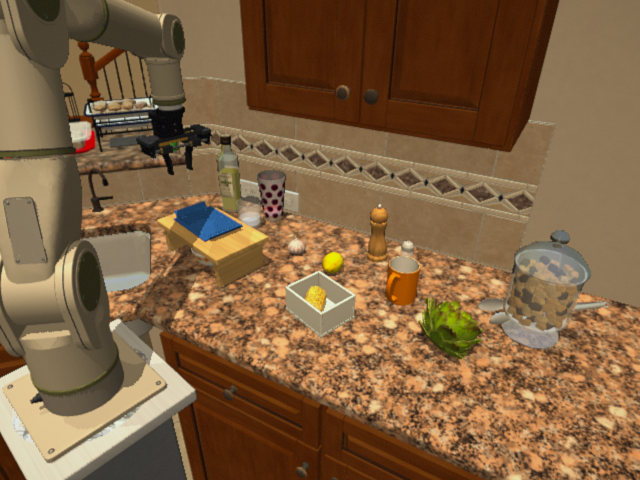

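The scene view shows the hand at (180,140) above the riser's left end, clear of the bottle at (228,175). Next I lower it.

Call:
step_arm --increments '[[[0.001,0,0.03],[0,0,0]],[[0.001,0,0.06],[0,0,0]],[[0.001,0,0.09],[0,0,0]],[[0.001,0,0.11],[0,0,0]],[[0.001,0,0.11],[0,0,0]]]'

```text
time: 1.75
ee_pos: [0.4835, 0.3579, 0.1067]
eef_rot: [0.732, 0.682, -0.003, -0.0]
ft_force: [0.4, -0.5, -0.2]
width: 0.0499
```

```bash
python3 - <<'E'
from h import *
from bench import r
go(r,*M((.4862,.357,.109),(.9971,-.0759,0),(0,0,-1)))
for n in("scene","wrist"): cv2.imwrite(f"pics/{n}2.png",r.camera(n)["pixels"])
s=cv2.imread("pics/scene2.png");cv2.imwrite("pics/cs2b.png",cv2.resize(s[130:290,130:280],None,fx=3.75,fy=3.75,interpolation=cv2.INTER_CUBIC))
E
```

```text
t 1.75 pos [0.4835 0.3579 0.1067] q [-0.89  0.37  0.22  1.67 -0.09  1.11 -0.72] F [ 0.4 -0.5 -0.2] w 0.0499
shift [-0.0007, 0.0028, -0.0023] rv [-0.005, 0.0048, 0.0055]
```

View pics/cs2b.png

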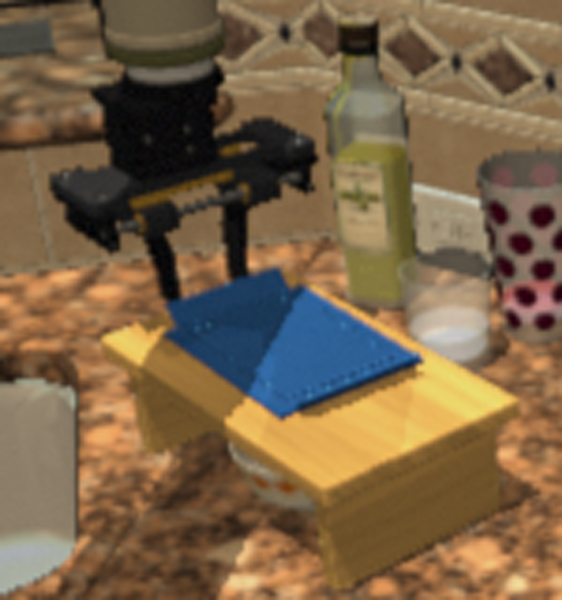

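The fingers are down behind the left strip at about (200,290) in the crop, clear of the bottle. Now I push slowly.

Call:
step_arm --increments '[[[-0.01,0.001,-0.002],[0,0,0.005]],[[-0.02,0.003,-0.002],[0,0,0.005]],[[-0.03,0.003,-0.002],[0,0,0.005]],[[-0.042,0.003,-0.002],[0,0,0.005]],[[-0.055,0.003,-0.002],[0,0,0.005]]]'

```text
time: 2.35
ee_pos: [0.4846, 0.303, 0.1128]
eef_rot: [0.734, 0.68, -0.0, -0.0]
ft_force: [0.8, 1.2, 1.6]
width: 0.05
```

```bash
python3 - <<'E'
from h import *
from bench import r
go(r,*M((.4762,.225,.109),(.9971,-.0759,0),(0,0,-1)))
for n in("scene",): cv2.imwrite(f"pics/{n}3.png",r.camera(n)["pixels"])
s=cv2.imread("pics/scene3.png");cv2.imwrite("pics/cs3b.png",cv2.resize(s[130:290,130:280],None,fx=3.75,fy=3.75,interpolation=cv2.INTER_CUBIC))
E
```

```text
t 2.35 pos [0.4846 0.303  0.1128] q [-0.84  0.3   0.24  1.75 -0.08  1.1  -0.65] F [0.8 1.2 1.6] w 0.05
shift [-0.0784, -0.0024, 0.0039] rv [-0.0005, 0.0001, -0.0007]
```

View pics/cs3b.png

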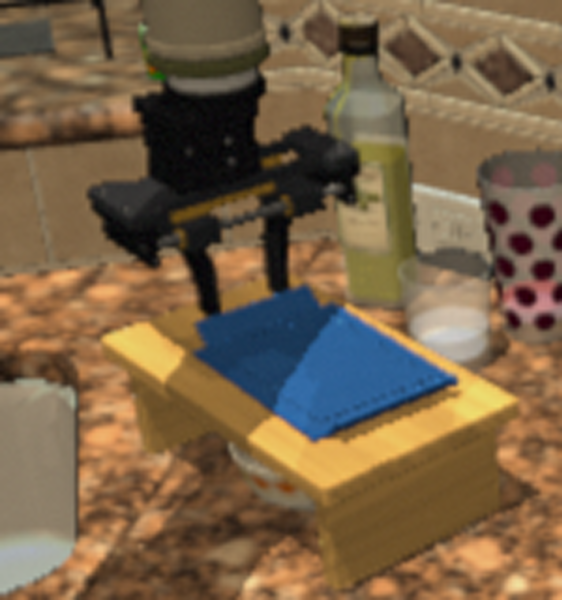

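The lid slides squarely. The fingers have risen a little, so I lower them and continue.

Call:
step_arm --increments '[[[-0.01,-0.001,0.005],[0,0,0]],[[-0.023,-0.001,0.005],[0,0,0]],[[-0.036,-0.002,0.005],[0,0,0]],[[-0.049,-0.002,0.005],[0,0,0]],[[-0.06,-0.002,0.005],[0,0,0]]]'

```text
time: 2.9
ee_pos: [0.4779, 0.2388, 0.1075]
eef_rot: [0.735, 0.678, -0.001, 0.0]
ft_force: [0.4, 0.4, -0.7]
width: 0.0499
```

```bash
python3 - <<'E'
from h import *
from bench import r
go(r,*M((.4762,.222,.109),(.9971,-.0759,0),(0,0,-1)))
E
```

```text
t 2.9 pos [0.4779 0.2388 0.1075] q [-0.79  0.23  0.27  1.85 -0.07  1.07 -0.57] F [ 0.4  0.4 -0.7] w 0.0499
shift [-0.0169, -0.0003, -0.0015] rv [-0.0014, 0.0026, -0.0038]
```

Call:
step_arm --increments '[[[-0.006,0,-0.001],[0,0,0]],[[-0.011,0,-0.001],[0,0,0]],[[-0.015,0,-0.001],[0,0,0]],[[-0.017,0,-0.001],[0,0,0]],[[-0.017,0,-0.001],[0,0,0]]]'

```text
time: 3.4
ee_pos: [0.4765, 0.2218, 0.1086]
eef_rot: [0.735, 0.678, -0.001, 0.0]
ft_force: [-0.6, 0.0, 0.3]
width: 0.0503
```

Call:
step_arm --increments '[[[0.015,0,0],[0,0,0]],[[0.02,0,-0.03],[0,0,0]],[[0.02,0,-0.07],[0,0,0]],[[0.02,0,-0.11],[0,0,0]],[[0.02,0,-0.12],[0,0,0]]]'

```text
time: 3.9
ee_pos: [0.4798, 0.2444, 0.2331]
eef_rot: [0.734, 0.679, 0.002, 0.001]
ft_force: [0.3, -0.4, -0.1]
width: 0.0502
```

```bash
python3 - <<'E'
from h import *
from bench import r
go(r,*M((.4762,.222,.109),(.9971,-.0759,0),(0,0,-1)))
for n in("scene","top"): cv2.imwrite(f"pics/{n}4.png",r.camera(n)["pixels"])
s=cv2.imread("pics/scene4.png");cv2.imwrite("pics/cs4b.png",cv2.resize(s[130:290,130:280],None,fx=3.75,fy=3.75,interpolation=cv2.INTER_CUBIC))
t=cv2.imread("pics/top4.png");cv2.imwrite("pics/ct4b.png",cv2.resize(t[225:325,175:315],None,fx=5.6,fy=5.6,interpolation=cv2.INTER_CUBIC))
E
```

```text
t 3.9 pos [0.4798 0.2444 0.2331] q [-0.81  0.13  0.28  1.69 -0.04  1.32 -0.6 ] F [ 0.3 -0.4 -0.1] w 0.0502
shift [-0.0228, -0.0023, 0.124] rv [0.0035, -0.0017, -0.0026]
```

View pics/cs4b.png

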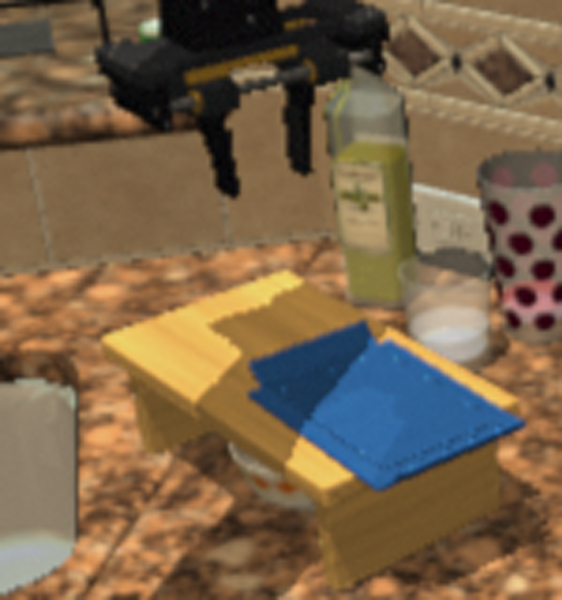

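View pics/ct4b.png

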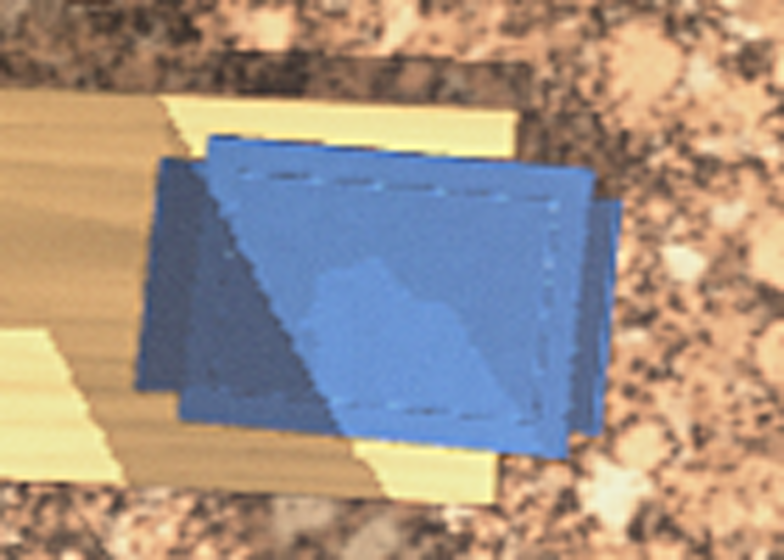

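In the top crop, the sheet corners are at (209,136), (595,171), (568,458) and (180,420). The right grip sticks out past the riser edge, which is at about x=510.

```bash
python3 - <<'E'
from h import *
T,Sc=K["top"],K["scene"]
lid=uz([(209,136),(595,171),(568,458),(180,420)],5.6,(175,225))
x,res=fit([(T,[0,1,2,3],lid)],(.124,.17),.105); print(x,res.tolist())
c=np.array([.4672,.2077]);a=-.0315; ya=np.array([-np.sin(a),np.cos(a)]); print("y in riser_end",(x[:2]-(c-.15*ya))@ya)
ly=np.array([-np.sin(x[2]),np.cos(x[2])]); print("grip",x[:2]-.092*ly)
E
```

```text
[ 0.46606839  0.10925232 -0.07859051] [[-0.18, -0.35], [0.39, -0.42], [0.22, 0.37], [-0.45, 0.39]]
y in riser_end 0.051565516085935126
grip [0.4588455  0.01753629]
```

The lid now sits at (0.466, 0.110), y 0.051 in the riser_end frame, so step 1 is met. Next I move to a pre-grasp pose, first pointing down and then tilted.

```bash
cat >> h.py <<'E'
def tilt(grip,yaw,depth,ang=np.pi/4,back=0):
    ly=np.array([-np.sin(yaw),np.cos(yaw),0]); z=np.sin(ang)*ly-np.array([0,0,np.cos(ang)])
    x=np.array([np.cos(yaw),np.sin(yaw),0]); return np.array(grip)+(depth-back)*z, np.c_[x,np.cross(z,x),z]
E
python3 - <<'E'
from h import *
from bench import r
p,Rt=tilt((.4588,.0175,.111),-.0786,.008,0)
go(r,np.array([.45,.0,.27]),Rt)
E
```

```text
t 4.0 pos [0.479  0.2437 0.2301] q [-0.81  0.13  0.28  1.7  -0.04  1.32 -0.6 ] F [-1.6  0.7 -1.2] w 0.0496
shift [-0.2453, -0.0097, -0.0398] rv [0.0011, -0.0006, 1.5708]
```

Call:
step_arm --increments '[[[-0.03,0,-0.02],[0,0,0.14]],[[-0.06,-0.003,-0.04],[0,0,0.28]],[[-0.1,-0.006,-0.04],[0,0,0.42]],[[-0.14,-0.01,-0.04],[0,0,0.56]],[[-0.18,-0.01,-0.04],[0,0,0.7]]]'

```text
time: 4.5
ee_pos: [0.4538, 0.0643, 0.2685]
eef_rot: [0.923, 0.384, -0.001, 0.0]
ft_force: [0.6, -0.3, 0.4]
width: 0.0501
```

```bash
python3 - <<'E'
from h import *
from bench import r
p,Rt=tilt((.4588,.0175,.111),-.0786,.008,0)
go(r,np.array([.45,-.03,.27]),Rt)
E
```

```text
t 4.5 pos [0.4538 0.0643 0.2685] q [-0.68 -0.09  0.41  1.82  0.04  1.4  -1.05] F [ 0.6 -0.3  0.4] w 0.0501
shift [-0.0695, 0.0638, -0.0014] rv [0.0008, 0.0014, 0.8662]
```

Call:
step_arm --increments '[[[-0.014,0.013,0],[0,0,0.14]],[[-0.028,0.026,0],[0,0,0.28]],[[-0.042,0.04,0],[0,0,0.42]],[[-0.056,0.052,0],[0,0,0.56]],[[-0.07,0.064,0],[0,0,0.7]]]'

```text
time: 5.0
ee_pos: [0.4493, -0.0306, 0.267]
eef_rot: [0.999, 0.041, -0.002, 0.001]
ft_force: [-0.0, 0.2, 0.0]
width: 0.0504
```

```bash
python3 - <<'E'
from h import *
from bench import r
p,Rt=tilt((.4588,.0175,.111),-.0786,.008,back=.1)
print(p)
go(r,p,Rt)
E
```

```text
[ 0.45369203 -0.04735298  0.17605382]
t 5.0 pos [ 0.4493 -0.0306  0.267 ] q [-0.55 -0.12  0.48  1.84  0.06  1.4  -1.57] F [-0.   0.2  0. ] w 0.0504
shift [0.0033, 0.0169, 0.0909] rv [0.7857, 0.0664, 0.1515]
```

Call:
step_arm --increments '[[[0,0.003,0.01],[0.14,0.01,0.03]],[[0,0.006,0.02],[0.28,0.02,0.05]],[[0,0.009,0.03],[0.42,0.03,0.08]],[[0.002,0.012,0.04],[0.56,0.04,0.11]],[[0.003,0.014,0.05],[0.69,0.055,0.13]]]'

```text
time: 5.5
ee_pos: [0.4539, -0.0446, 0.2161]
eef_rot: [0.94, -0.027, 0.013, -0.34]
ft_force: [0.1, 1.9, -1.2]
width: 0.0501
```

```bash
python3 - <<'E'
from h import *
from bench import r
p,Rt=tilt((.4588,.0175,.111),-.0786,.008,back=.1)
go(r,p,Rt)
cv2.imwrite("pics/scene5.png",r.camera("scene")["pixels"])
E
```

```text
t 5.5 pos [ 0.4539 -0.0446  0.2161] q [-0.29  0.2   0.84  1.9  -0.74  1.53 -0.87] F [ 0.1  1.9 -1.2] w 0.0501
shift [-0.0003, 0.0277, 0.029] rv [0.0913, 0.0093, 0.0187]
```

View pics/scene5.png

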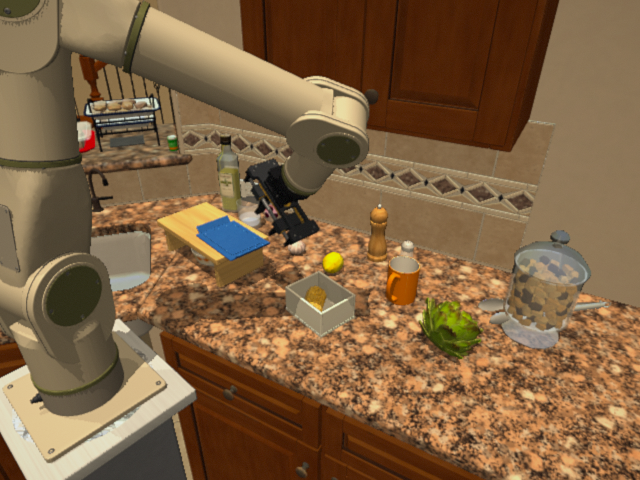

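The tilted hand at (285,210) in the scene view is right of the lid, and its forearm is clear of the cabinet and dish.

Call:
step_arm --increments '[[[0,0.01,0.01],[0.05,0.005,0.01]],[[0,0.02,0.02],[0.09,0.009,0.02]],[[0,0.028,0.029],[0.09,0.009,0.02]],[[0,0.028,0.029],[0.09,0.009,0.02]]]'

```text
time: 5.95
ee_pos: [0.4508, -0.0483, 0.1692]
eef_rot: [0.922, -0.042, 0.01, -0.384]
ft_force: [-0.1, 0.7, -0.0]
width: 0.0501
```

```bash
python3 - <<'E'
from h import *
from bench import r
p,Rt=tilt((.4588,.0175,.111),-.0786,.008)
go(r,p,Rt)
for n in("scene","wrist"): cv2.imwrite(f"pics/{n}6.png",r.camera(n)["pixels"])
s=cv2.imread("pics/scene6.png");cv2.imwrite("pics/cs6b.png",cv2.resize(s[150:300,180:380],None,fx=3.9,fy=3.9,interpolation=cv2.INTER_CUBIC))
E
```

```text
t 5.95 pos [ 0.4508 -0.0483  0.1692] q [-0.19  0.34  0.82  1.93 -0.87  1.57 -0.71] F [-0.1  0.7 -0. ] w 0.0501
shift [0.0032, -0.0054, 0.0959] rv [-0.0031, 0.0051, -0.0137]
```

View pics/cs6b.png

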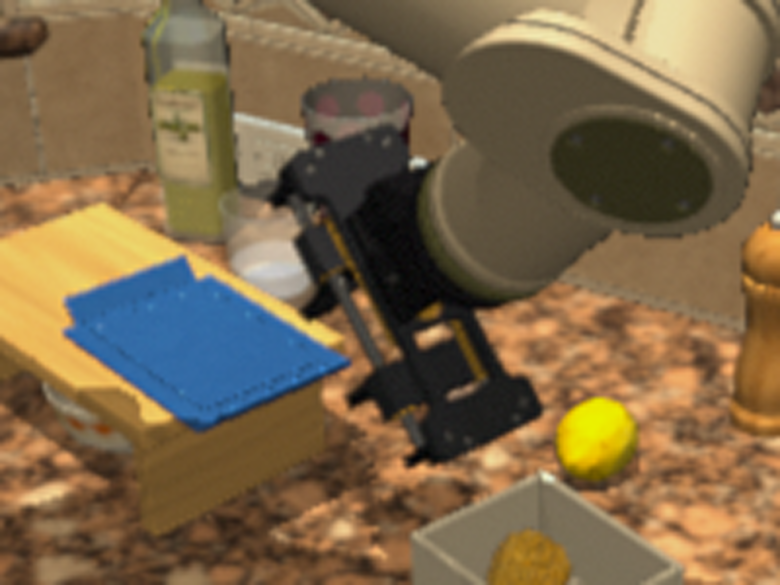

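View pics/wrist6.png

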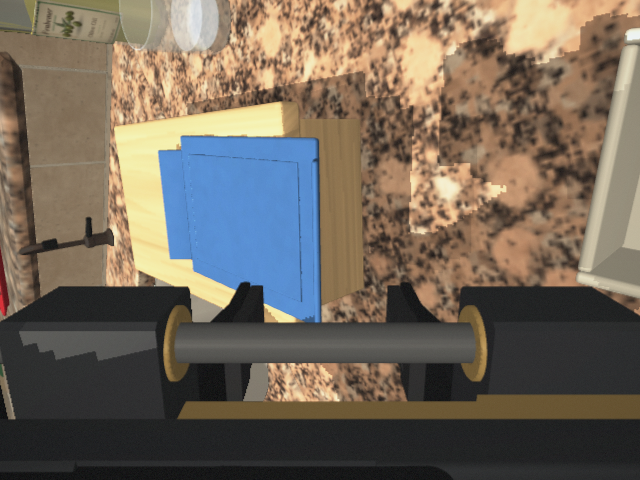

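The wrist view shows the right strip edge-on at column 318, rows 140–320, midway between the fingers at columns 250 and 400. I'll compare that with the model projection.

```bash
python3 - <<'E'
from h import *
from bench import r
c=r.camera("wrist")
ya=-.0786;Rz=R.from_euler("z",ya).as_matrix()
for n,pt in {"sheet UR top":(.062,-.085,.005),"sheet UL top":(.062,.085,.005),"strip tip far":(.05,-.0995,.0185),"sheet LR":(-.062,-.085,.005),"sheetLR bottom":(-.062,-.085,0),"UR bottom":(.062,-.085,0),"striptip lower":(-.05,-.0995,.0185)}.items():
    print(n,np.round(proj(Rz@np.array(pt)+[.466,.110,.1],c["camera_matrix"],c["extrinsics"]),1))
w=c["pixels"];cv2.imwrite("pics/cw7.png",cv2.resize(w[110:330,140:400],None,fx=2.7,fy=2.7,interpolation=cv2.INTER_CUBIC))
E
```

```text
sheet UR top [[314.4 138.9]]
sheet UL top [[179.2 136.3]]
strip tip far [[315.1 162.1]]
sheet LR [[317.5 329.7]]
sheetLR bottom [[322.8 327.3]]
UR bottom [[320.5 138.7]]
striptip lower [[317.7 326.7]]
```

View pics/cw7.png

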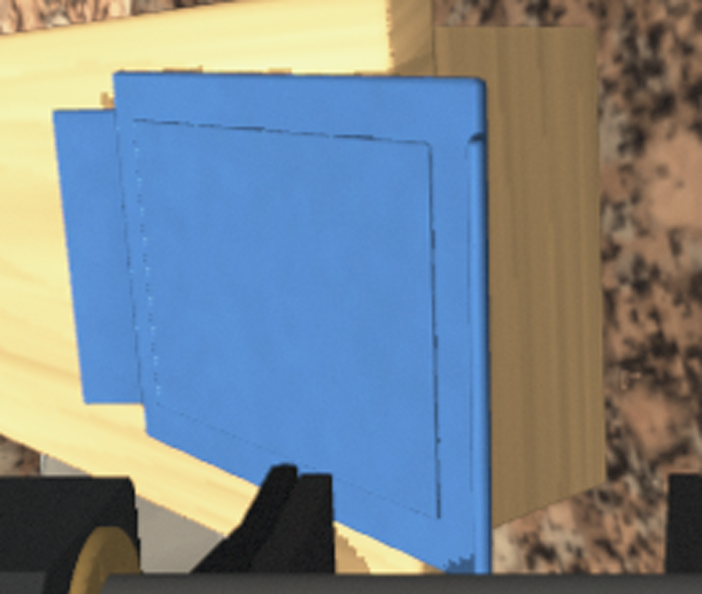

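The observed corners sit about 3 px right of the prediction, which is about 2 mm. I shift the grip point to (0.4588, 0.016, 0.1105) and advance.

```bash
python3 - <<'E'
from h import *
from bench import r
p,Rt=tilt((.4588,.016,.1105),-.0786,.008)
go(r,p,Rt)
E
```

```text
t 6.1 pos [ 0.4522 -0.0484  0.1721] q [-0.19  0.34  0.82  1.93 -0.87  1.57 -0.71] F [-0.5 -0.6 -0.1] w 0.0502
shift [0.0017, -0.0019, 0.0973] rv [-0.0039, 0.0018, -0.0091]
```

Call:
step_arm --increments '[[[0,0,0.02],[0,0,-0.005]],[[0.001,-0.001,0.04],[-0.002,0,-0.008]],[[0.0015,-0.002,0.055],[-0.004,0,-0.008]],[[0.0015,-0.002,0.07],[-0.004,0,-0.008]],[[0.0015,-0.002,0.07],[-0.004,0,-0.008]]]'

```text
time: 6.6
ee_pos: [0.457, 0.0042, 0.1236]
eef_rot: [0.923, -0.036, 0.013, -0.383]
ft_force: [0.6, -0.7, 0.5]
width: 0.0502
```

```bash
python3 - <<'E'
from h import *
from bench import r
p,Rt=tilt((.4588,.016,.1105),-.0786,.008)
go(r,p,Rt)
for n in("scene","wrist"): cv2.imwrite(f"pics/{n}8.png",r.camera(n)["pixels"])
s=cv2.imread("pics/scene8.png");cv2.imwrite("pics/cs8b.png",cv2.resize(s[150:300,180:380],None,fx=3.9,fy=3.9,interpolation=cv2.INTER_CUBIC))
E
```

```text
t 6.6 pos [0.457  0.0042 0.1236] q [-0.25  0.36  0.77  2.02 -0.94  1.44 -0.69] F [ 0.6 -0.7  0.5] w 0.0502
shift [0.0009, 0.0009, 0.0257] rv [-0.0006, 0.0044, -0.0001]
```

View pics/cs8b.png

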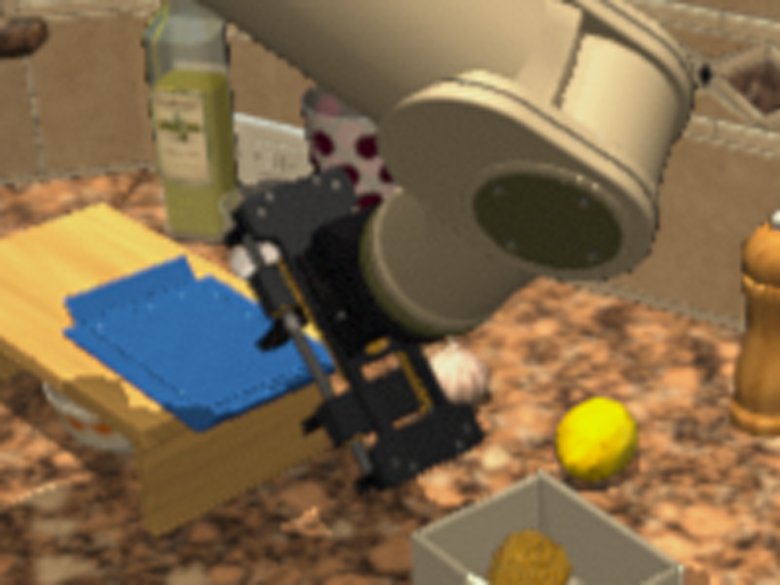

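View pics/wrist8.png

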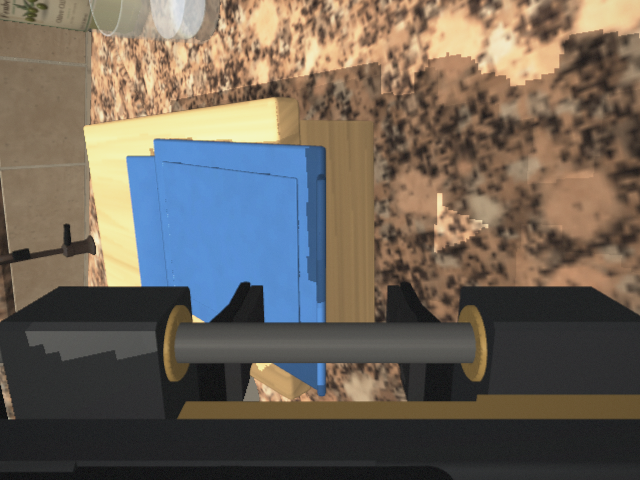

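The strip (column 323) is still between the fingers (250 and 400), so I advance the last 25 mm.

Call:
step_arm --increments '[[[0,0,0.01],[0,0,0]],[[0.001,0.001,0.02],[0,0.004,0]],[[0.001,0.001,0.025],[0,0.004,0]],[[0.001,0.001,0.025],[0,0.004,0]]]'

```text
time: 7.1
ee_pos: [0.4595, 0.0198, 0.1055]
eef_rot: [0.923, -0.037, 0.015, -0.382]
ft_force: [-0.5, -0.0, 0.3]
width: 0.0501
```

```bash
python3 - <<'E'
from h import *
from bench import r
p,Rt=tilt((.4588,.016,.1105),-.0786,.008)
go(r,p,Rt)
E
```

```text
t 7.1 pos [0.4595 0.0198 0.1055] q [-0.27  0.38  0.75  2.05 -0.98  1.4  -0.67] F [-0.5 -0.   0.3] w 0.0501
shift [-0.0004, -0.0008, 0.0017] rv [-0.0, -0.0008, -0.0011]
```

Call:
step_arm --increments '[[[0,0,0.001],[0,0,0]],[[0,0,0.001],[0,0,0]],[[0,0,0.001],[0,0,0]],[[0,0,0.001],[0,0,0]],[[0,0,0.001],[0,0,0]]]' --hand 1 --grip_force 25

```text
time: 7.6
ee_pos: [0.4596, 0.0204, 0.1049]
eef_rot: [0.923, -0.037, 0.015, -0.382]
ft_force: [1.1, 0.1, -0.1]
width: 0.0181
```

Call:
step_arm --increments '[[[0,0,0],[0,0,0]],[[0,0,0],[0,0,0]],[[0,0,0],[0,0,0]]]' --grip_force 55

```text
time: 7.9
ee_pos: [0.4597, 0.0209, 0.1059]
eef_rot: [0.923, -0.037, 0.015, -0.383]
ft_force: [-2.1, -0.4, 8.7]
width: 0.0034
```

```bash
python3 - <<'E'
from h import *
from bench import r
p,Rt=tilt((.4588,.016,.1105),-.0786,.008)
go(r,p,Rt); print(r.read_state()["torque"])
for n in("scene","wrist"): cv2.imwrite(f"pics/{n}9.png",r.camera(n)["pixels"])
E
```

```text
t 7.9 pos [0.4597 0.0209 0.1059] q [-0.27  0.38  0.75  2.05 -0.98  1.4  -0.67] F [-2.1 -0.4  8.7] w 0.0034
shift [-0.0005, 0.0002, 0.0013] rv [-0.0023, -0.001, -0.0005]
[0.87020073 0.5041482  0.46819916]
```

View pics/wrist9.png

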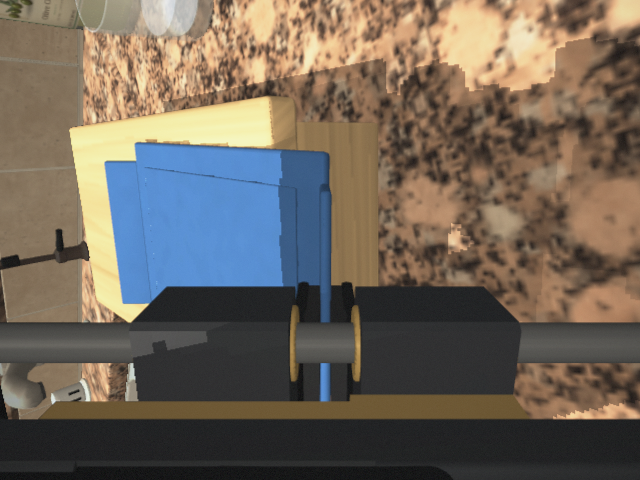

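The strip is gripped; the measured opening is 3.4 mm on the 4 mm strip. Straight up in the tool frame is (0, -0.707, -0.707), so I lift gently.

Call:
step_arm --increments '[[[0,-0.004,-0.004],[0,0,0]],[[0,-0.01,-0.01],[0,0,0]],[[0,-0.018,-0.018],[0,0,0]],[[0,-0.027,-0.027],[0,0,0]],[[0,-0.036,-0.036],[0,0,0]]]'

```text
time: 8.5
ee_pos: [0.4598, 0.0206, 0.1581]
eef_rot: [0.923, -0.037, 0.016, -0.383]
ft_force: [0.0, 0.5, -0.6]
width: 0.0041
```

```bash
python3 - <<'E'
from h import *
from bench import r
p,Rt=tilt((.4588,.016,.1105),-.0786,.008)
go(r,p,Rt); print(r.read_state()["torque"])
for n in("scene","wrist"): cv2.imwrite(f"pics/{n}10.png",r.camera(n)["pixels"])
s=cv2.imread("pics/scene10.png");cv2.imwrite("pics/cs10b.png",cv2.resize(s[130:280,180:380],None,fx=3.9,fy=3.9,interpolation=cv2.INTER_CUBIC))
E
```

```text
t 8.5 pos [0.4598 0.0206 0.1581] q [-0.31  0.27  0.78  2.02 -0.91  1.44 -0.79] F [ 0.   0.5 -0.6] w 0.0041
shift [-0.0007, 0.0371, 0.0383] rv [-0.0022, -0.0015, -0.0001]
[-1.14481     0.25243452 -0.05171774]
```

View pics/cs10b.png

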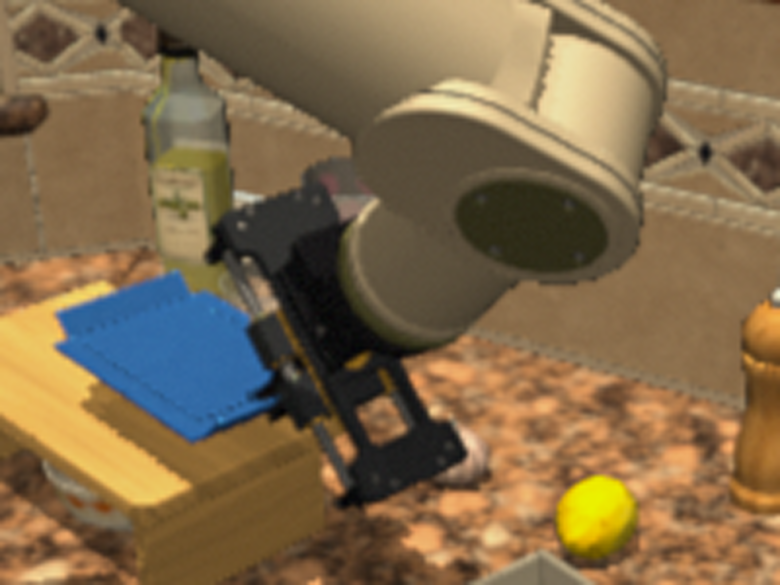

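View pics/wrist10.png

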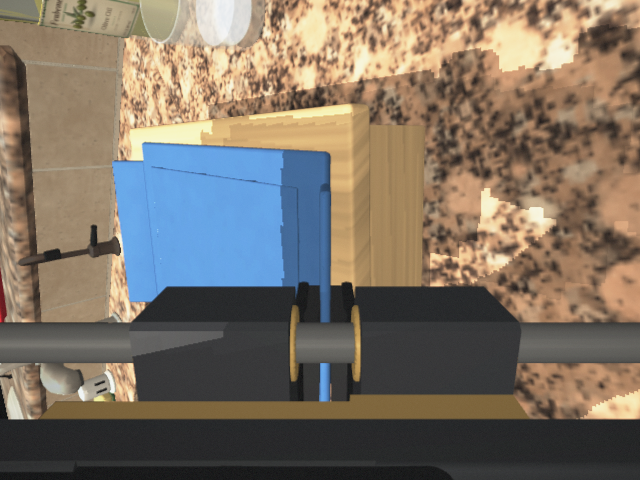

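The lid is up and off the riser. The far sheet corner moved about 7 px against the gripped view, which suggests a slight droop. I'll measure the lid's pose in the hand.

```bash
python3 - <<'E'
import cv2
w=cv2.imread("pics/wrist10.png");cv2.imwrite("pics/cw10.png",cv2.resize(w[130:310,105:345],None,fx=3.3,fy=3.3,interpolation=cv2.INTER_CUBIC))
E
```

```text
(no output)
```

View pics/cw10.png

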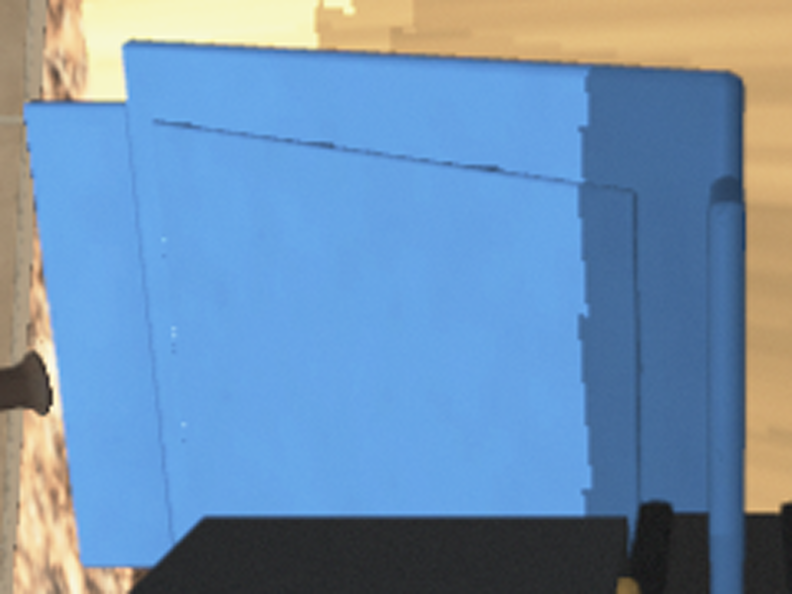

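Crop points: sheet corners (126,41) and (737,74), left strip corners (27,101) and (82,567), right strip tip face at columns 712–742. I'll fit the lid's 6-DOF pose to these.

```bash
cat >> h.py <<'E'
PT=np.array([(.062,.085,.005),(.062,-.085,.005),(.05,.0982,.0201),(-.05,.0982,.0201),(.05,-.101,.0173),(.05,-.0982,.0201)])
def lidfit(px,w,Kc,Ec,p0,yaw0):
    """px Nx2, w Nx2 weights -> lid pos, R in world"""
    def mdl(v): return R.from_rotvec(v[3:]).apply(PT)+v[:3]
    f=lambda v:np.r_[((proj(mdl(v),Kc,Ec)-px)*w).ravel()]
    s=least_squares(f,np.r_[p0,0,0,yaw0]); return s.x,np.round((proj(mdl(s.x),Kc,Ec)-px),1)
E
python3 - <<'E'
from h import *
from bench import r
c=r.camera("wrist");st=r.read_state(); go(r,st["ee_pos"],np.eye(3))
px=uz([(126,41),(737,74),(27,101),(82,567),(742,190),(712,195)],3.3,(105,130))
w=np.array([[1,1],[1,1],[1,1],[1,1],[1,.2],[1,.2]])
v,res=lidfit(px,w,c["camera_matrix"],c["extrinsics"],(.466,.108,.152),-.0786)
print(np.round(v,4),res.tolist())
Rt=R.from_quat(st["eef_rot"]).as_matrix(); Rl=R.from_rotvec(v[3:]).as_matrix()
print("lid pos in tool",np.round(Rt.T@(v[:3]-st["ee_pos"]),4)); print("lid rot in tool rotvec",np.round(R.from_matrix(Rt.T@Rl).as_rotvec(),4))
p,Rn=tilt((0,0,0),0,0); print("nominal",np.round(R.from_matrix(Rn.T).as_rotvec(),4),np.round(Rn.T@(np.array([0,.092,-.011])),4),"with depth .008 subtract")
print("lid z",Rl[:,2])
E
```

```text
t 8.65 pos [0.4602 0.0207 0.1579] q [-0.31  0.27  0.78  2.02 -0.91  1.44 -0.79] F [ 0.3 -0.7 -2.2] w 0.0035
shift [0.0, 0.0, 0.0] rv [2.3523, -0.092, 0.0421]
[ 0.4669  0.1076  0.1508 -0.0077  0.0124 -0.0801] [[0.2, -0.5], [-2.8, -0.1], [0.7, -0.3], [-0.4, 0.5], [2.4, 3.4], [-0.1, 1.7]]
lid pos in tool [-0.0002 -0.0564  0.0668]
lid rot in tool rotvec [2.3455 0.0081 0.0171]
nominal [2.3562 0.     0.    ] [ 0.     -0.0573  0.0728] with depth .008 subtract
lid z [0.01268914 0.00719337 0.99989361]
```

The lid is firm in the hand: almost flat (0.008–0.012 rad), and its position in the tool frame matches the nominal within 2 mm. Now I compute the carry to a hover 60 mm above the rim.

```bash
cat >> h.py <<'E'
PL=np.array([-.0002,-.0564,.0668]); RL=R.from_rotvec([2.3509,0,.0]).as_matrix()
def lidto(pos,yaw):
    Rl=R.from_euler("z",yaw).as_matrix(); Rt=Rl@RL.T; return np.array(pos)-Rt@PL,Rt
E
python3 - <<'E'
from h import *
from bench import r
p,Rt=lidto((.4915,-.1834,.135),-.117); print(p)
go(r,p,Rt)
E
```

```text
[ 0.48152495 -0.26998078  0.14189258]
t 8.65 pos [0.4602 0.0207 0.1579] q [-0.31  0.27  0.78  2.02 -0.91  1.44 -0.79] F [ 0.3 -0.7 -2.2] w 0.0035
shift [0.0443, 0.2146, -0.1928] rv [0.0028, 0.0247, 0.0285]
```

Call:
step_arm --increments '[[[0.002,0.004,-0.017],[0,0,0]],[[0.005,0.018,-0.033],[0,0.005,0.005]],[[0.009,0.035,-0.05],[0,0.008,0.008]],[[0.013,0.055,-0.068],[0,0.01,0.01]],[[0.018,0.075,-0.085],[0,0.01,0.012]]]'

```text
time: 9.15
ee_pos: [0.4689, -0.0943, 0.1644]
eef_rot: [0.922, -0.044, 0.019, -0.384]
ft_force: [0.5, -0.4, -1.5]
width: 0.0033
```

```bash
python3 - <<'E'
from h import *
from bench import r
p,Rt=lidto((.4915,-.1834,.135),-.117); print(p)
go(r,p,Rt)
E
```

```text
[ 0.48152495 -0.26998078  0.14189258]
t 9.15 pos [ 0.4689 -0.0943  0.1644] q [-0.1   0.45  0.82  1.84 -0.91  1.63 -0.64] F [ 0.5 -0.4 -1.5] w 0.0033
shift [0.0291, 0.1384, -0.1073] rv [0.0025, 0.0151, 0.0164]
```

Call:
step_arm --increments '[[[0.005,0.021,-0.02],[0,0.003,0.003]],[[0.01,0.044,-0.04],[0,0.006,0.006]],[[0.015,0.066,-0.06],[0,0.009,0.009]],[[0.02,0.09,-0.08],[0,0.012,0.012]],[[0.025,0.11,-0.095],[0.002,0.015,0.016]]]'

```text
time: 9.65
ee_pos: [0.4799, -0.2425, 0.1525]
eef_rot: [0.921, -0.054, 0.022, -0.384]
ft_force: [0.7, -0.1, -1.0]
width: 0.0034
```

```bash
python3 - <<'E'
from h import *
from bench import r
p,Rt=lidto((.4915,-.1834,.135),-.117); print(p)
go(r,p,Rt)
cv2.imwrite("pics/scene11.png",r.camera("scene")["pixels"])
E
```

```text
[ 0.48152495 -0.26998078  0.14189258]
t 9.65 pos [ 0.4799 -0.2425  0.1525] q [ 0.2   0.7   0.81  1.56 -0.94  1.81 -0.51] F [ 0.7 -0.1 -1. ] w 0.0034
shift [0.0048, 0.0266, -0.0118] rv [0.0006, 0.0002, -0.0007]
```

View pics/scene11.png

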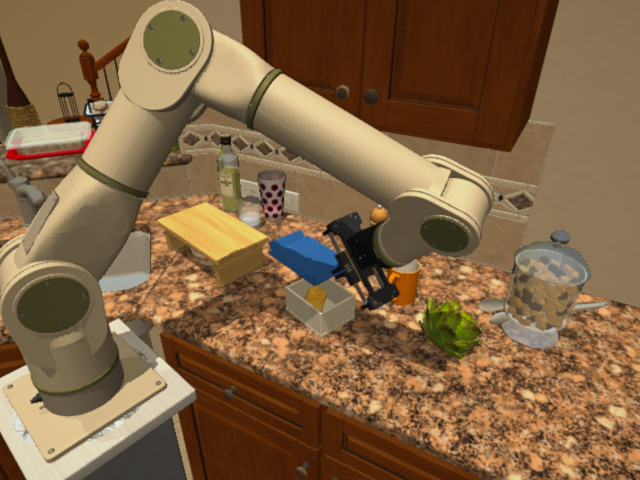

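The lid (305,258 in the scene view) hovers above the dish (320,300), and the bystanders look untouched. I finish the hover and then refine.

Call:
step_arm --increments '[[[0.002,0.01,-0.005],[0,0,0]],[[0.004,0.02,-0.009],[0,0,0]],[[0.005,0.027,-0.012],[0,0,0]],[[0.005,0.027,-0.012],[0,0,0]]]'

```text
time: 10.1
ee_pos: [0.4807, -0.274, 0.1401]
eef_rot: [0.922, -0.056, 0.022, -0.383]
ft_force: [-0.6, -0.1, -1.2]
width: 0.0035
```

```bash
python3 - <<'E'
from h import *
from bench import r
p,Rt=lidto((.4915,-.1834,.09),-.117); print(p)
go(r,p,Rt)
for n in("scene","wrist","top"): cv2.imwrite(f"pics/{n}12.png",r.camera(n)["pixels"])
t=cv2.imread("pics/top12.png");cv2.imwrite("pics/ct12.png",cv2.resize(t[210:330,310:470],None,fx=4.9,fy=4.9,interpolation=cv2.INTER_CUBIC))
E
```

```text
[ 0.48152495 -0.26998078  0.09689258]
t 10.1 pos [ 0.4807 -0.274   0.1401] q [ 0.26  0.76  0.8   1.49 -0.95  1.83 -0.49] F [-0.6 -0.1 -1.2] w 0.0035
shift [0.0004, 0.0277, 0.0334] rv [0.0026, -0.0013, -0.0049]
```

View pics/ct12.png

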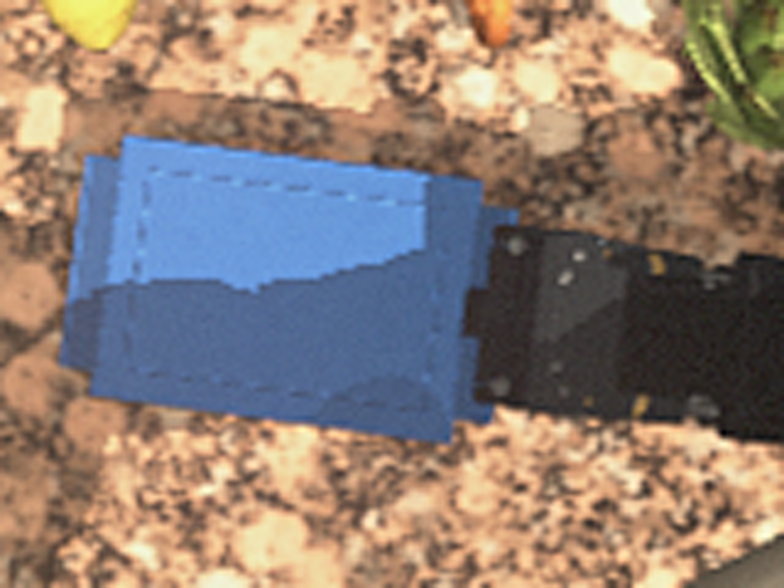

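View pics/wrist12.png

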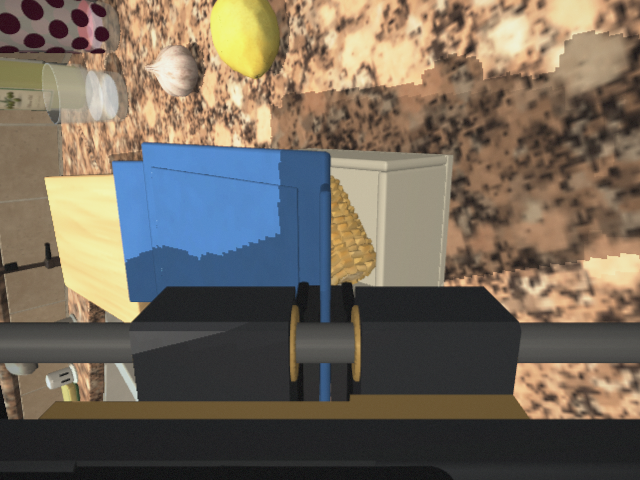

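The hover in the top crop: sheet corners (125,136), (482,182), (451,442) and (92,395). I'll check the pose against the prediction and compare both with the dish.

```bash
python3 - <<'E'
from h import *
from bench import r
T=K["top"]
lid=uz([(125,136),(482,182),(451,442),(92,395)],4.9,(310,210))
x,res=fit([(T,[0,1,2,3],lid)],(.124,.17),.1382); print("top meas",x,res.tolist())
s=r.read_state();Rt=R.from_quat(s["eef_rot"]).as_matrix(); print("fk lid",s["ee_pos"]+Rt@PL, R.from_matrix(Rt@RL).as_euler("xyz"))
E
```

```text
top meas [ 0.49089636 -0.18606909 -0.11808983] [[-0.46, -0.44], [0.57, -0.54], [0.47, 0.66], [-0.61, 0.29]]
fk lid [ 0.4913589  -0.18650715  0.13385063] [-0.00223413  0.00146299 -0.12022079]
```

The top-camera measurement and the arm's own pose agree within 1 mm. I lower to 20 mm above the rim first.

Call:
step_arm --increments '[[[0,0.006,0.006],[0,0,0]],[[0,0.012,0.014],[0,0,-0.002]],[[0,0.02,0.024],[0.002,0,-0.004]],[[0,0.027,0.032],[0.002,0,-0.004]],[[0,0.028,0.033],[0.002,0,-0.004]]]'

```text
time: 10.75
ee_pos: [0.4811, -0.2685, 0.0959]
eef_rot: [0.921, -0.054, 0.022, -0.385]
ft_force: [-0.7, -0.1, -1.2]
width: 0.0036
```

```bash
python3 - <<'E'
from h import *
from bench import r
p,Rt=lidto((.4915,-.1834,.0705),-.117); print(p)
go(r,p,Rt)
s=r.read_state();Rt=R.from_quat(s["eef_rot"]).as_matrix(); print("fk lid",s["ee_pos"]+Rt@PL, R.from_matrix(Rt@RL).as_euler("xyz"))
for n in("scene","wrist"): cv2.imwrite(f"pics/{n}13.png",r.camera(n)["pixels"])
t=cv2.imread("pics/scene13.png");cv2.imwrite("pics/cs13.png",cv2.resize(t[220:350,255:415],None,fx=4.6,fy=4.6,interpolation=cv2.INTER_CUBIC))
E
```

```text
[ 0.48152495 -0.26998078  0.07739258]
t 10.75 pos [ 0.4811 -0.2685  0.0959] q [ 0.26  0.81  0.77  1.52 -0.97  1.78 -0.44] F [-0.7 -0.1 -1.2] w 0.0036
shift [0.0006, 0.0142, 0.012] rv [-0.0012, 0.0004, -0.0008]
fk lid [ 0.49105245 -0.18194028  0.08914426] [ 0.00118812  0.00087788 -0.11724687]
```

View pics/cs13.png

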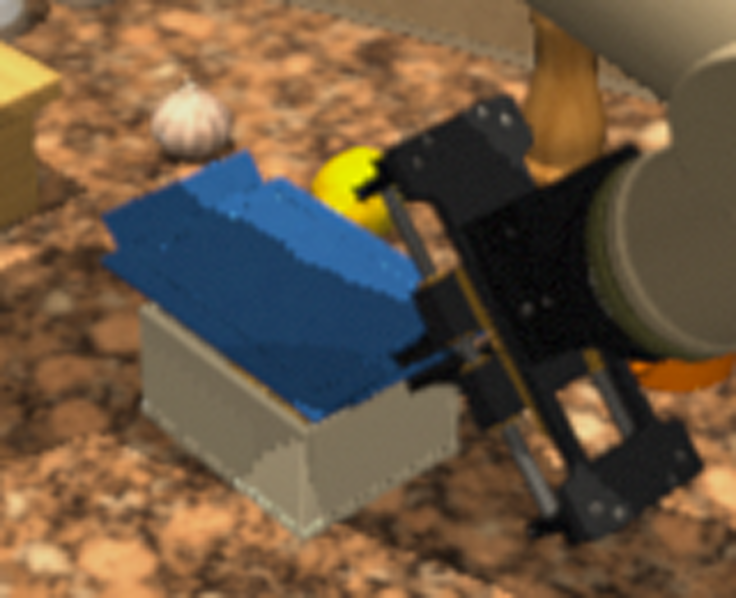

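The lid is square above the dish and the fingers are clear of its wall. Now a slow final lowering.

Call:
step_arm --increments '[[[0,0.004,0.003],[0,0,0]],[[0,0.007,0.006],[0,0,0]],[[0.0005,0.01,0.008],[-0.001,0,0]],[[0.0005,0.012,0.01],[-0.001,0,0]],[[0.0005,0.012,0.01],[-0.001,0,0]]]'

```text
time: 11.35
ee_pos: [0.4816, -0.2705, 0.0814]
eef_rot: [0.921, -0.054, 0.023, -0.384]
ft_force: [-0.1, 0.3, -1.3]
width: 0.0037
```

```bash
python3 - <<'E'
from h import *
from bench import r
p,Rt=lidto((.4915,-.1834,.0695),-.117)
go(r,p,Rt)
s=r.read_state();Rt=R.from_quat(s["eef_rot"]).as_matrix(); print("fk lid",s["ee_pos"]+Rt@PL, R.from_matrix(Rt@RL).as_euler("xyz"))
E
```

```text
t 11.35 pos [ 0.4816 -0.2705  0.0814] q [ 0.27  0.83  0.77  1.52 -0.98  1.76 -0.43] F [-0.1  0.3 -1.3] w 0.0037
shift [-0.0001, 0.0032, 0.0039] rv [0.0006, -0.0004, -0.0003]
fk lid [ 0.49160352 -0.18395486  0.07443913] [-5.63553673e-04 -2.11876742e-05 -1.17511656e-01]
```

Call:
step_arm --increments '[[[0,0.001,0.001],[0,0,0]],[[0,0.002,0.002],[0,0,0]],[[0,0.003,0.003],[0,0,0]],[[0,0.003,0.003],[0,0,0]]]'

```text
time: 11.75
ee_pos: [0.4816, -0.2704, 0.0771]
eef_rot: [0.921, -0.054, 0.023, -0.384]
ft_force: [0.8, 0.7, -0.9]
width: 0.0033
```

```bash
python3 - <<'E'
from h import *
from bench import r
p,Rt=lidto((.4915,-.1834,.0695),-.117)
go(r,p,Rt)
s=r.read_state();Rt=R.from_quat(s["eef_rot"]).as_matrix(); print("fk lid",s["ee_pos"]+Rt@PL, R.from_matrix(Rt@RL).as_euler("xyz"),s["torque"])
cv2.imwrite("pics/scene14.png",r.camera("scene")["pixels"])
t=cv2.imread("pics/scene14.png");cv2.imwrite("pics/cs14.png",cv2.resize(t[220:350,255:415],None,fx=4.6,fy=4.6,interpolation=cv2.INTER_CUBIC))
E
```

```text
t 11.75 pos [ 0.4816 -0.2704  0.0771] q [ 0.27  0.83  0.76  1.52 -0.98  1.76 -0.43] F [ 0.8  0.7 -0.9] w 0.0033
shift [-0.0002, 0.0002, 0.0008] rv [0.0004, -0.0004, -0.0003]
fk lid [ 0.49163964 -0.18385982  0.07019875] [-3.66326807e-04 -5.78412016e-05 -1.17438066e-01] [-1.19668488  0.28155096  0.01332885]
```

View pics/cs14.png

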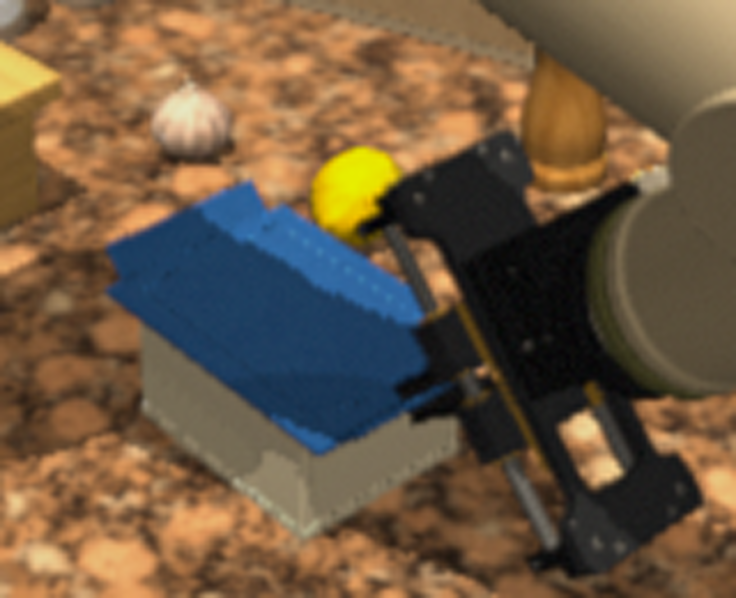

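There's no clear contact yet: the moment is still about -1.2, as when hanging. I lower in 1–2 mm steps.

Call:
step_arm --increments '[[[0,0.0007,0.0008],[0,0,0]],[[0,0.001,0.001],[0,0,0]],[[0,0.001,0.001],[0,0,0]]]'

```text
time: 12.1
ee_pos: [0.4816, -0.2707, 0.0767]
eef_rot: [0.921, -0.054, 0.023, -0.384]
ft_force: [-0.9, -0.6, 5.2]
width: 0.004
```

```bash
python3 - <<'E'
from bench import r
s=r.read_state(); print(s["ee_pos"],s["torque"],s["ft_force"])
E
```

```text
[ 0.48162293 -0.27065464  0.0767263 ] [-0.00701895  0.38805581  0.20903082] [-0.91039362 -0.59269024  5.24863433]
```

Call:
step_arm --increments '[[[0,0.0007,0.0008],[0,0,0]],[[0,0.001,0.001],[0,0,0]],[[0,0.001,0.001],[0,0,0]]]'

```text
time: 12.4
ee_pos: [0.4816, -0.2707, 0.0766]
eef_rot: [0.921, -0.054, 0.023, -0.385]
ft_force: [-1.6, -1.4, 7.7]
width: 0.0034
```

```bash
python3 - <<'E'
from bench import r
s=r.read_state(); print(s["ee_pos"],s["torque"],s["ft_force"])
E
```

```text
[ 0.48160974 -0.27070584  0.07657131] [0.37159187 0.46398857 0.3251643 ] [-1.62520036 -1.401147    7.6571695 ]
```

The lid is on the rim: vertical force is up to 5–8 N and the moment has gone. I open gently and withdraw.

Call:
step_arm --increments '[[[0,0,0],[0,0,0]],[[0,0,0],[0,0,0]],[[0,0,0],[0,0,0]],[[0,0,0],[0,0,0]],[[0,0,0],[0,0,0]]]' --hand 0.2 --grip_force 10

```text
time: 12.9
ee_pos: [0.4816, -0.2706, 0.0764]
eef_rot: [0.921, -0.054, 0.023, -0.385]
ft_force: [-0.0, 0.3, 0.3]
width: 0.0321
```

Call:
step_arm --increments '[[[0,0,-0.01],[0,0,0]],[[0,0,-0.025],[0,0,0]],[[0,0,-0.045],[0,0,0]],[[0,0,-0.065],[0,0,0]],[[0,0,-0.085],[0,0,0]]]'

```text
time: 13.4
ee_pos: [0.474, -0.3324, 0.1377]
eef_rot: [0.921, -0.054, 0.024, -0.385]
ft_force: [0.2, 0.8, -0.4]
width: 0.0348
```

Call:
step_arm --increments '[[[0,-0.02,-0.02],[0,0,0]],[[0,-0.04,-0.04],[0,0,0]],[[0,-0.06,-0.06],[0,0,0]],[[0,-0.06,-0.06],[0,0,0]]]'

```text
time: 13.8
ee_pos: [0.4736, -0.3351, 0.2272]
eef_rot: [0.922, -0.054, 0.026, -0.382]
ft_force: [0.1, -0.5, -0.1]
width: 0.0346
```

```bash
python3 - <<'E'
from h import *
from bench import r
s=r.read_state(); print(s["time"],s["ee_pos"],s["ft_force"])
for n in("scene","top","wrist"): cv2.imwrite(f"pics/{n}15.png",r.camera(n)["pixels"])
t=cv2.imread("pics/scene15.png");cv2.imwrite("pics/cs15.png",cv2.resize(t[240:350,265:385],None,fx=5.4,fy=5.4,interpolation=cv2.INTER_CUBIC))
t=cv2.imread("pics/top15.png");cv2.imwrite("pics/ct15.png",cv2.resize(t[230:310,320:425],None,fx=7,fy=7,interpolation=cv2.INTER_CUBIC))
E
```

```text
13.8 [ 0.47362265 -0.33509476  0.22720589] [ 0.05559429 -0.45856444 -0.10550914]
```

View pics/scene15.png

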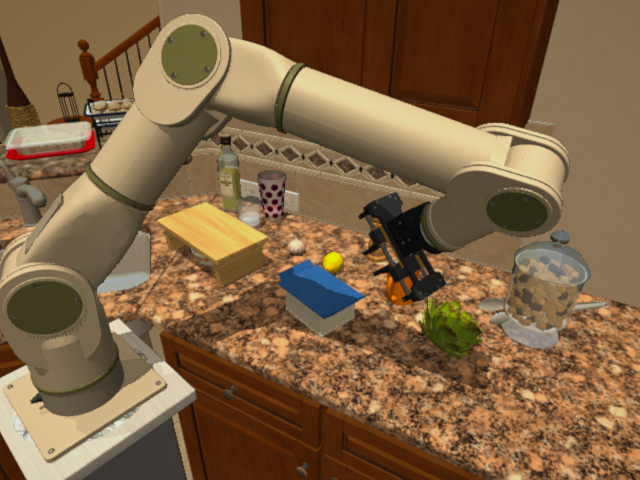

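View pics/cs15.png

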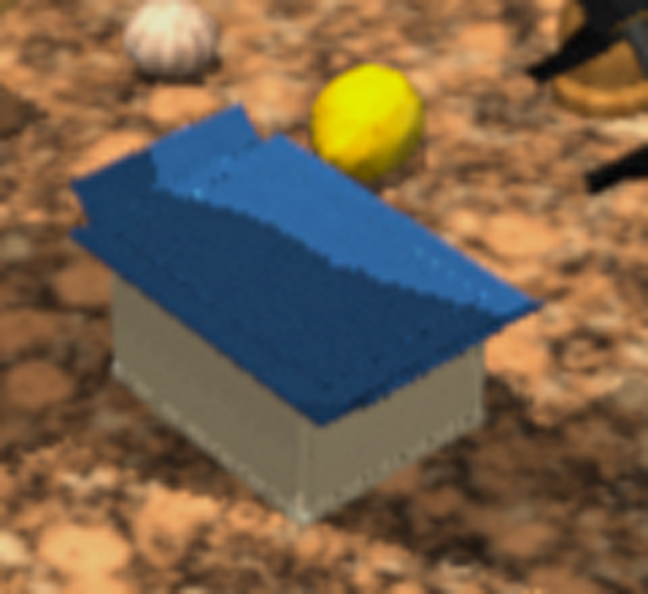

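View pics/ct15.png

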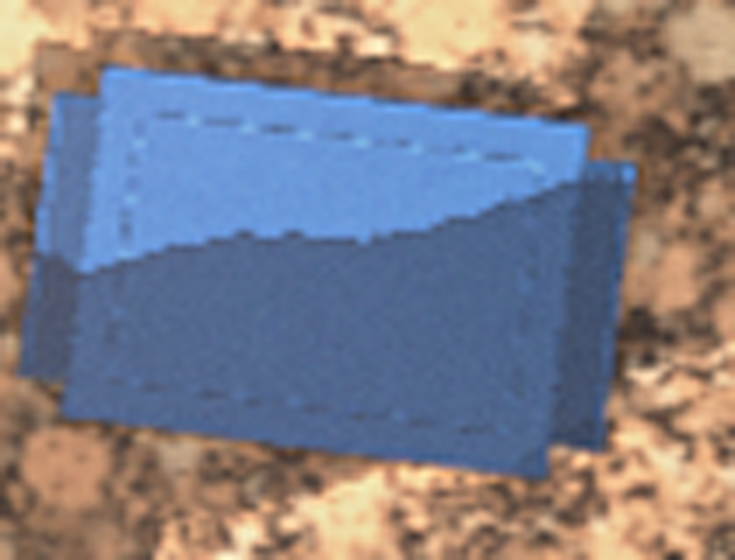

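The lid rests on the dish. In the top crop its corners are at (101,66), (590,126), (549,478) and (62,416). The dish's bottom corners in the scene crop are at (113,372), (304,522) and (484,418). I'll check the centring from these.

```bash
python3 - <<'E'
from h import *
from bench import r
T,Sc=K["top"],K["scene"]
lid=uz([(101,66),(590,126),(549,478),(62,416)],7,(320,230))
print("lid top",*fit([(T,[0,1,2,3],lid)],(.124,.17),.075))
ls=uz([(543,304),(320,426),(73,233)],5.4,(265,240)) # UR,LR,LL
print("lid scene",*fit([(Sc,[1,2,3],ls)],(.124,.17),.075))
# dish foot: scene before and after
b=uz([(553,402),(320,537),(80,340)],7,(275,260)); a=uz([(484,418),(304,522),(113,372)],5.4,(265,240))
for n,q in(("before",b),("after",a)): print("dish foot",n,*fit([(Sc,[1,2,3],q)],(.108,.132),0))
# image registration of the dish foot region
A=cv2.cvtColor(cv2.imread("pics/scene0.png"),6);B=cv2.cvtColor(cv2.imread("pics/scene15.png"),6)
tm=A[298:340,284:358]; m=cv2.matchTemplate(B[285:353,270:372],tm,cv2.TM_CCOEFF_NORMED); print("shift",cv2.minMaxLoc(m),"expected",(14,13))
for n,(y0,y1,x0,x1) in dict(lemon=(248,278,318,348),garlic=(236,258,284,308),artichoke=(315,360,430,485)).items():
    m=cv2.matchTemplate(B[y0-12:y1+12,x0-12:x1+12],A[y0:y1,x0:x1],cv2.TM_CCOEFF_NORMED); print(n,cv2.minMaxLoc(m)[1],np.array(cv2.minMaxLoc(m)[3])-12)
E
```

```text
lid top [ 0.49115418 -0.18329394 -0.11171212] [[ 0.24 -0.22]
 [ 0.   -0.47]
 [ 0.11  0.36]
 [-0.36  0.31]]
lid scene [ 0.49060391 -0.18641853 -0.13357255] [[-0.1   0.18]
 [ 0.22  0.07]
 [-0.14 -0.29]]
dish foot before [ 0.49341904 -0.18110971 -0.13055627] [[ 0.61 -0.2 ]
 [-0.21  0.19]
 [-0.4  -0.12]]
dish foot after [ 0.4932436  -0.18163594 -0.11718772] [[ 0.14 -0.37]
 [-0.19  0.36]
 [ 0.07 -0.05]]
shift (-0.3317663073539734, 0.06546705961227417, (14, 5), (14, 13)) expected (14, 13)
lemon 0.8410419225692749 [0 0]
garlic 0.9997244477272034 [0 0]
artichoke 0.7794273495674133 [0 0]
```

View pics/wrist15.png

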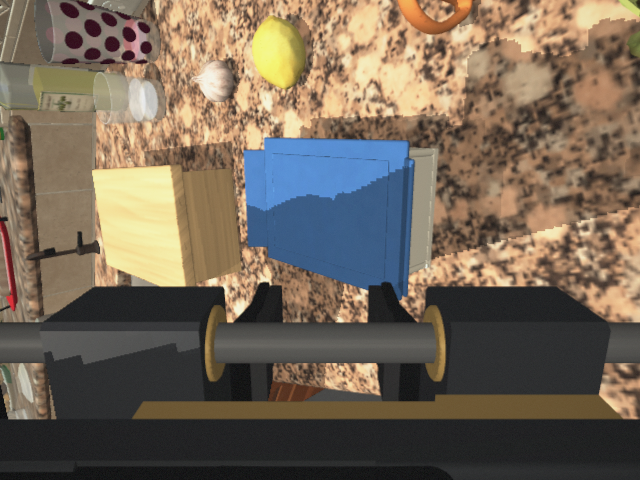

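The lid is within about 1–4 mm of the dish centre in each single-camera fit, the dish hasn't measurably moved, and the hand is free with no force on it. I'm handing in.

```bash
python3 - <<'E'
from bench import r
print(r.close_job())
E
```

```text
the job is handed in; nothing more can be done
None
```

The lid is on the dish, flat, square and released, and I handed the job in at about 14 s. The hand-in gives no verdict, so this rests on my own checks.

**What I did:** I pushed the lid along the riser with two fingers on its left strip, until its right grip and about 33 mm of sheet stuck out past the end. I then pinched that grip at 45° with 55 N and lifted the lid off. I carried it level and lowered it until the wrist felt 5–8 N on the rim, then opened the fingers and withdrew.

**Last checks:**
- **Centring:** the top camera puts the lid at (0.491, -0.183), yaw -0.112. The dish was first measured at (0.491, -0.183), yaw -0.117, so the two agree within about 1 mm.
- **Scene camera:** it puts the lid about 3 mm away, at yaw -0.134. That is still within the tolerances.
- **Dish:** its foot shows less than 1 mm of movement between the before and after scene pictures.
- **Bystanders:** the garlic, lemon and artichoke show no shift in the pictures. The lemon and artichoke matches were weaker, at 0.84 and 0.78. I looked at the mug and tumbler only by eye, and did not check the prep bowl.
- **Robot:** the hand was clear, with wrist force near zero.

**Failed check:** matching the dish region between the first and last pictures gave nothing usable, probably because the lid and its shadow changed the view. I relied on the foot-corner fit instead. That fit's yaw scattered by 0.013 rad.

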